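# Clamp a manifold block in the inspection fixture

### The job

Take the blue manifold block from the mat and put it in the holding fixture, flush against both low steel stops. Then push the red clamp lever over, past its dead point to its end stop, so that the rubber pad holds the block. The lever resists and then snaps over: don't drop the block and don't ram or force the lever or fixture (keep every push on it below about 30 N), and leave everything else on the bench as it is.

Things in the scene. Friction and masses are not known exactly. Their poses are not given: they have to be found in the camera images.
- blue_block: Blue manifold block, 36 x 60 x 40 mm (x, y, z), 0.15 to 0.3 kg, long axis y, brass-ringed ports on its two end faces; origin at the centre of its underside. The part to be clamped. It starts on the mat (3 mm thick); which of the three places is the blue one's varies.
- grey_block: Grey manifold block, 36 x 60 x 40 mm (x, y, z), 0.15 to 0.3 kg, long axis y, brass-ringed ports on its two end faces; origin at the centre of its underside. A bystander on the mat.
- orange_block: Orange manifold block, 36 x 60 x 40 mm (x, y, z), 0.15 to 0.3 kg, long axis y, brass-ringed ports on its two end faces; origin at the centre of its underside. A bystander on the mat.
- fixture: Black plate bolted to the bench, 140 (x) x 260 (y) x 15 mm, with a steel toggle clamp in its middle; origin on the underside, in the clamp's plane, 5 mm to the -y side of the plate's centre. In its frame: nest on the -y half; clamp cheeks (to 83 mm above the bench) at x +-14, y -13 to 37 mm; the lever swings in the plane x = 0 on the +y side.
- nest (a point): Point on the plate's top (15 mm above the bench), axes as the fixture's, where the centre of the block's underside is when the block is flush with both stops, its long axis along the fixture's y. The block comes home by sliding towards +x (side stop) and +y (end stop).
- end_stop (a point): Middle of the block-side face of the end stop at the plate, a steel bar 30 mm long (fixture x), 10 mm thick, 14 mm high above the plate; the face looks to the fixture's -y.
- side_stop (a point): Middle of the block-side face of the side stop at the plate, a steel bar 40 mm long (fixture y), 10 mm thick, 14 mm high above the plate; the face looks to the fixture's -x.
- lever_pivot (a point): Lever hinge, 80 mm above the bench, axes as the fixture's. Lever: 10 mm rod; 50 to 105 mm out a red grip of 18 mm diameter. Open, it rises towards +y at about 66 degrees above level; closing swings it down 1.15 rad to about level. It is adjustable on its linkage: it may sit up to 0.25 rad higher or lower than these angles, anew each time and told by no reading: see or feel it.
- clamp (a joint): Angle of the clamp linkage: 0 open, 1.05 dead point, 1.15 closed on its rigid end stop, where force climbs steeply. The lever turns with it one to one. Until the pad meets the block (about 0.82) it takes about 2 N; then it resists, most near 0.92 (about 6 N at 90 mm from the pivot); past 1.05 it is driven to the stop by itself. Let go earlier it springs back.
- pad: Rubber pad, 18 mm diameter, on a sprung spindle (8 N per mm) on the hold-down arm; origin where spindle and arm meet. Open, the arm leans back clear of the nest (top 155 mm above the bench, fixture y 0 to 25 mm; pad face at y about -19 mm). Closed, the pad stands over the middle of the block and presses it down with about 18 N.
- mat: Black rubber mat 120 (x) x 360 (y) x 3 mm, fixed, origin at the centre of its underside. The three blocks stand on it in a row along its y, about 110 mm apart, long axes roughly along the row.
- screwdriver: Loose screwdriver lying on the bench, a bystander.
- jar: Loose closed jar, 52 mm diameter, 70 mm tall, a bystander; origin at the centre of its underside.

How it is judged (in metres and radians):
On the way, in this order (a step that is already met when the one before it is completed fails the run):
1. the blue block stands in the nest flush with both stops, the clamp still open (x of blue_block in the frame of nest between -0.002 and 0.002 m and y of blue_block in the frame of nest between -0.002 and 0.002 m and z of blue_block in the frame of nest below 0.0025 m and angle between the y axis of blue_block and the y axis of fixture, either way round below 0.04 rad and angle between blue_block's own z axis and vertical below 0.04 rad and value of joint clamp below 0.5 rad), for 0.2 s.
2. the clamp lever is past its dead point, the pad pressing the block (value of joint clamp above 1.07 rad and contact force between pad and blue_block above 8 N), for 0.2 s.
At the end, for the whole second after the job is handed in: The blue block stands flat on the fixture plate within 2 mm of flush with both stops and 0.04 rad of square, the clamp linkage beyond 1.1 rad (dead point 1.05, end stop 1.15), the pad pressing the block with more than 8 N, and everything at rest (x of blue_block in the frame of nest between -0.002 and 0.002 m and y of blue_block in the frame of nest between -0.002 and 0.002 m and z of blue_block in the frame of nest below 0.0025 m and angle between the y axis of blue_block and the y axis of fixture, either way round below 0.04 rad and angle between blue_block's own z axis and vertical below 0.04 rad and value of joint clamp above 1.1 rad and contact force between pad and blue_block above 8 N and linear speed of blue_block below 0.02 m/s); the robot touches nothing.
It fails at once if the robot pushes on the fixture, clamp or lever with more than 30 N (contact force between any of the fingers, the arm and fixture above 30 N).
It fails at once if the block is rammed into the fixture (more than 60 N between them) (contact force between blue_block and fixture above 60 N).
It fails at once if the blue block is dropped (faster than 0.4 m/s with no finger on it) (linear speed of blue_block above 0.4 m/s and contact force between the fingers and blue_block below 0.05 N).
It fails at once if a bystander (grey or orange block, jar, screwdriver) is moved more than 20 mm (distance of any of grey_block, orange_block, jar, screwdriver from where it was at the start of the episode above 0.02 m).
It also fails if it takes over 69 s, if anything falls off the work surface, if the arm or the gripper's body presses on something with over 40 N, if the wrist force passes 120 N, or if a joint passes its speed limit or range.

### The arm

A 7-joint arm with a two-finger parallel gripper is mounted at the origin on the work surface. World frame = base frame: x ahead of the robot, y to its left, z up, the work surface at z = 0. Lengths are in mm, angles in rad, forces in N, time in s.
With the tool pointing down it reaches from about 400 to 900 mm from the base axis. Payload 5.6 kg.
Tool frame: the origin (TCP) lies at the very end of the fingers, on their centre line; the grasp point (between the pads) lies 19 mm behind it; z points along the fingers, y is the direction in which the jaws open and shut (so a half turn about z gives the same grasp; the last joint's range is limited). The gripper opens to 92 mm and grips with 3 to 60 N. Pads are 20 mm wide; open, the fingers measure 128 mm over their backs; the gripper's body (75 mm by 189 mm) begins 69 mm behind the grasp point.
Start: joints at [-0.043, 0.468, -0.012, 1.603, 0.006, 1.071, -0.056], TCP at [650.007, -0.044, 214.592] pointing down, gripper open.
Joint ranges: [-2.53, 2.53], [-0.31, 2.02], [-1.57, 1.55], [0.28, 2.44], [-1.29, 4.43], [0.15, 1.84], [-2.92, 2.92]. Speed limits (rad/s): [2.57, 2.57, 3.14, 3.14, 3.14, 3.14, 3.14].

### API

Orientations are given as a unit quaternion [x, y, z, w].
In Python, from plant import arm gives the robot as it stands. The module is installed in compiled form; this text tells all that it offers.
- The arm moves only by the tool servo_tool, never from a script. Its argument "plan" is a list of rows, each a list of 4 numbers: the shift along the world's x, y, z in m, then the turn about the world's z in degrees. A call has exactly 5 rows; each row shifts and turns the commanded pose from where the row before left it; what a row does not reach is not made up. A row lasts 1/8 s, in which the tool goes at most 62.5 mm and 10.7 degrees, less where a joint would pass 70% of its speed; a pose out of reach is approached as far as the arm can. A call is refused whole if a number of a shift passes 0.0625 or a number of a turn 10.7, either way. A call with a gripper value outside its range is refused whole. "claw" is the finger opening in m, from 0 to 0.0919, set as the call begins (left out, the last holds). The fingers move at their own pace and stop on an object; "grip_force" is the grip in N (left out, the last holds). Time passes only in rows, so rows that do not move let the fingers close, or fill a call up. It gives the time, the measured TCP pose, the force and the opening at its end, in the units of the state.
- arm.get_obs(): the state, without advancing time (a new reading comes with each control period).
- arm.snapshot(name): name is "scene" or "side" or "wrist"; returns the picture (420x560x3 uint8, red, green, blue); there is no depth.
- arm.camera_params(name): a dict with "mtx" (3x3 intrinsics, pixels), "origin" and "attitude" of the camera in the world. Camera axes: x right, y down, z forward; pixel columns grow to the right and rows downward; lengths in mm; the calibration is good to about 2 mm. The wrist camera is an equidistant fisheye: a pixel r from the principal point sees the ray r / f radians off the axis. A picture is of the moment at which its call begins: read the wrist's pose just before it. camera_params takes no time and is no camera call; for the wrist camera it gives the pose at the moment of the call.
- arm.hand_in(): hands the job in, once; it reports no verdict.
Trained networks look in the newest picture that a camera, given by its name, has taken for a name from the list of things; names that differ only in an ending like _2 or _b are one class to them, and where a whole thing is asked for, a point or a joint stands for the part that bears it (a point fixed in the world has none). Each returns a list of dicts, best first, with "conf" (0 to 1); they miss things now and then, are a little off and sometimes report something else, mostly with a low value. They report only what shows in the picture. A call takes as long as a camera call.
- arm.recognise(name, camera): "box" ([left, top, width, height] in pixels, round what is visible of it).
The state is a dict: "t": time; "q": joint angles; "dq": joint speeds; "effort": joint torques, N m; "position": TCP position; "orientation": TCP orientation; "force": force on the tool from outside, world axes, zero at the start; "moment": the same for the moment, N m; "grip_width": opening from 0.0 (shut) to 1.0 (fully open).
Only numpy, scipy, OpenCV 4.12 (cv2) and the standard library are available. Lean on these libraries where they do the work, as an engineer would, in place of code of your own. Each camera call takes 0.05 s, during which the arm holds its last target. There are 200 camera calls.

## Working session

There is one attempt and no reset: what is moved stays moved. The work goes in short steps, Python scripts to look and compute and a tool call to move; the robot and the scene stay as the last step left them, time stands still between calls to the robot, and variables do not carry over. Pictures are saved under pics/ and viewed, about 8 in all and at most 12, crops included, and the job is handed in when it is done.

Besides the shell and the picture viewer there is one more tool, called after "Request:" as a command line: name --pt "numbers of a row" for each row, then --argument value for the rest. servo_tool: Moves the arm, as the interface text tells. Its arguments: {"type":"object","properties":{"plan":{"type":"array"},"claw":{"type":"number"},"grip_force":{"type":"number"}},"required":["plan"]}

```bash
mkdir -p pics
cat > h.py <<'E'
from plant import arm
import numpy as np, cv2
from scipy.spatial.transform import Rotation as R
def cam(n):
    c=arm.camera_params(n); K=np.array(c["mtx"],float); o=np.array(c["origin"],float); a=np.array(c["attitude"],float)
    Rm=a if a.shape==(3,3) else R.from_quat(a).as_matrix()
    return K,o,Rm
def ray(n,u,v,C=None):
    K,o,Rm=C or cam(n); x=(u-K[0,2])/K[0,0]; y=(v-K[1,2])/K[1,1]
    if n=="wrist":
        r=np.hypot(x,y); s=np.sin(r)/r if r>1e-9 else 1; d=np.array([x*s,y*s,np.cos(r)])
    else: d=np.array([x,y,1.])
    return o,Rm@(d/np.linalg.norm(d))
def atz(n,u,v,z,C=None):
    o,d=ray(n,u,v,C); return (o+d*(z-o[2])/d[2]).round(1)
def proj(n,P,C=None):
    K,o,Rm=C or cam(n); p=Rm.T@(np.array(P,float)-o)
    if n=="wrist":
        t=np.arctan2(np.hypot(p[0],p[1]),p[2]); q=p[:2]/max(np.hypot(p[0],p[1]),1e-9)*t
    else: q=p[:2]/p[2]
    return np.array([q[0]*K[0,0]+K[0,2],q[1]*K[1,1]+K[1,2]])
def snap(n,f):
    im=arm.snapshot(n); cv2.imwrite(f"pics/{f}.png",cv2.cvtColor(im,cv2.COLOR_RGB2BGR)); return im
E
python3 - <<'E'
from h import *
for n in("scene","side","wrist"):
    print(n,arm.camera_params(n)); snap(n,n+"0")
    for t in("blue_block","grey_block","orange_block","fixture","lever_pivot","pad","jar","screwdriver","mat"):
        r=arm.recognise(t,n); print(t,[(np.round(x["box"]).tolist(),round(x["conf"],2)) for x in r[:2]])
print(arm.get_obs())
E
python3 -c "
import cv2,numpy as np
a=cv2.imread('pics/scene0.png');b=cv2.imread('pics/side0.png')
"
```

```text
scene {'mtx': array([[456.0722244 ,   0.        , 285.88327907],
       [  0.        , 456.0722244 , 219.79387326],
       [  0.        ,   0.        ,   1.        ]]), 'origin': array([1397.23033076, -470.34910277, 1113.6941345 ]), 'attitude': array([ 0.80532082,  0.45328337, -0.19651069, -0.32768294])}
blue_block [([156.0, 284.0, 25.0, 19.0], 0.67)]
grey_block [([217.0, 252.0, 25.0, 14.0], 0.52)]
orange_block [([188.0, 270.0, 23.0, 20.0], 0.76), ([154.0, 285.0, 27.0, 21.0], 0.52)]
fixture [([278.0, 184.0, 87.0, 75.0], 0.76)]
lever_pivot [([280.0, 184.0, 82.0, 78.0], 0.65)]
pad []
jar [([303.0, 289.0, 19.0, 27.0], 0.63)]
screwdriver [([320.0, 170.0, 21.0, 9.0], 0.59)]
mat [([136.0, 241.0, 120.0, 84.0], 0.97), ([302.0, 285.0, 20.0, 32.0], 0.51)]
side {'mtx': array([[442.37952512,   0.        , 272.16245291],
       [  0.        , 442.37952512, 208.23870699],
       [  0.        ,   0.        ,   1.        ]]), 'origin': array([430.15335538, 981.45873546, 714.32001305]), 'attitude': array([-0.05915316,  0.86599128, -0.49569987,  0.02901107])}
blue_block [([285.0, 175.0, 11.0, 17.0], 0
[... 1165 characters left out ...]
0], 0.86)]
{'t': 1.5, 'q': array([-0.04297708,  0.46748544, -0.01158595,  1.60266469,  0.00598793,
        1.07140013, -0.05629783]), 'dq': array([-0.00100842,  0.00147402,  0.00101618,  0.00038748, -0.00136961,
        0.00188885,  0.00116242]), 'effort': array([ 1.14949999e-03, -5.20410991e+01, -1.17671801e-02, -2.44048709e+01,
       -5.65563852e-02,  1.13220268e-02,  3.32797777e-05]), 'position': array([ 6.50028008e+02, -6.26188960e-02,  2.14616453e+02]), 'orientation': array([7.07145887e-01, 7.07067672e-01, 1.67181804e-05, 3.89473581e-05]), 'force': array([-0.20086876, -0.12829788, -0.61002244]), 'moment': array([ 0.0160217 ,  0.00905362, -0.03710512]), 'grip_width': 0.9994537963962362}
```

View pics/scene0.png

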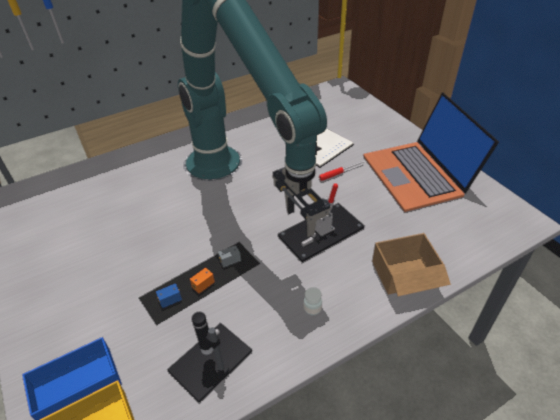

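View pics/side0.png

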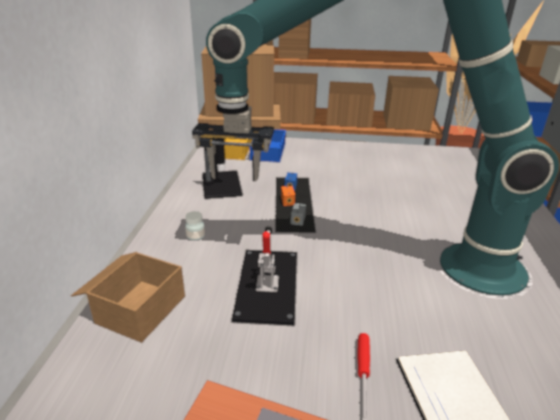

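View pics/wrist0.png

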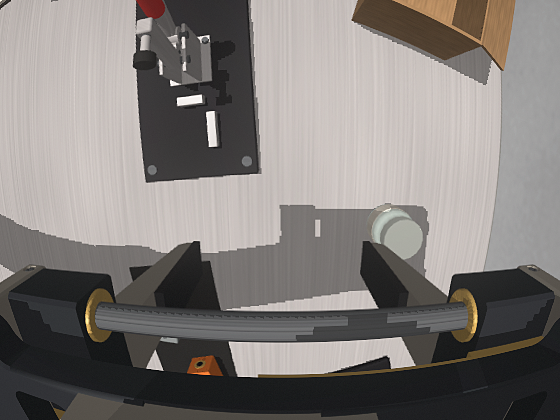

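The wrist view shows the fixture at upper left: plate −y corners at about (147,181) and (259,172), end stop at (190,100), side stop at (212,130). The scene and side views show the blue block at the far −y end of the mat (scene (168,294), side (290,183)).

Run:
```python
from h import *
for u,v,z in[(147,181,15),(259,172,15),(190,100,29),(206,112,29),(214,146,29)]: print((u,v),atz("wrist",u,v,z))
for n,u,v,z in[("scene",168,293,23),("scene",201,280,23),("scene",229,256,23),("side",290.5,183.5,23),("side",299.5,214,23),("side",288,196,23),("scene",312,302,35),("side",195.5,226,35)]: print(n,(u,v),atz(n,u,v,z))
# scene fixture corners + side corners
for u,v in [(240,319),(295,323),(247,252),(298,252)]: print("side",atz("side",u,v,15))
for u,v in [(279,235),(304,256),(365,228),(338,208)]: print("scene",atz("scene",u,v,15))
for f,box,s in(("scene0",(130,230,250,100),3),("side0",(225,160,95,170),3.5)):
    im=cv2.imread(f"pics/{f}.png");x,y,w,h=box
    cv2.imwrite(f"pics/c_{f}.png",cv2.resize(im[y:y+h,x:x+w],None,fx=s,fy=s,interpolation=cv2.INTER_CUBIC))
```

```text
(147, 181) [487.7  16.8  15. ]
(259, 172) [625.5  25.   15. ]
(190, 100) [550. 109.  29.]
(206, 112) [568.3  94.5  29. ]
(214, 146) [576.8  56.3  29. ]
scene (168, 293) [ 529.6 -380.1   23. ]
scene (201, 280) [ 536.4 -278.4   23. ]
scene (229, 256) [ 495.5 -165.6   23. ]
side (290.5, 183.5) [ 538.6 -358.9   23. ]
side (299.5, 214) [ 492.5 -162.8   23. ]
side (288, 196) [ 538.2 -269.7   23. ]
scene (312, 302) [783.5 -43.   35. ]
side (195.5, 226) [777.6 -34.8  35. ]
side [587.3 285.3  15. ]
side [467.1 280.5  15. ]
side [616.6  39.8  15. ]
side [481.8  20.3  15. ]
scene [493.9  16.7  15. ]
scene [613.6  38.2  15. ]
scene [617.4 276.   15. ]
scene [491.2 256.   15. ]
```

Request:
servo_tool --pt "-0.024 -0.058 0 0" --pt "-0.024 -0.058 0 0" --pt "-0.024 -0.058 0 0" --pt "-0.024 -0.058 0 0" --pt "-0.021 -0.058 0 0" --claw 0.0919

```text
t: 2.12
position: [532.5, -290.8, 214.9]
orientation: [0.707, 0.707, 0.0, 0.0]
force: [1.0, -0.2, 0.6]
grip_width: 1.002
```

Request:
servo_tool --pt "0 0 0 0" --pt "0 0 0 0" --pt "0 0 0 0" --pt "0 0 0 0" --pt "0 0 0 0"

```text
t: 2.75
position: [533.8, -288.2, 214.6]
orientation: [0.707, 0.708, 0.0, 0.0]
force: [0.7, -0.1, -0.8]
grip_width: 0.999
```

Run:
```python
from h import *
C=cam("wrist"); im=snap("wrist","w1"); print(arm.get_obs()["position"])
for t in("blue_block","orange_block","grey_block"):
    for x in arm.recognise(t,"wrist")[:2]:
        b=x["box"]; print(t,np.round(b),x["conf"],atz("wrist",b[0]+b[2]/2,b[1]+b[3]/2,35,C))
hsv=cv2.cvtColor(im,cv2.COLOR_RGB2HSV); m=cv2.inRange(hsv,(105,120,40),(125,255,255))
n,l,s,c=cv2.connectedComponentsWithStats(m); print(s[1:][s[1:,4]>100])
x,y=180,180
cv2.imwrite("pics/c_w1.png",cv2.resize(cv2.imread("pics/w1.png")[150:350,150:400],None,fx=3,fy=3,interpolation=cv2.INTER_CUBIC))
```

```text
[ 533.7626717  -288.39663729  214.60357643]
blue_block [270. 239.  30.  61.] 0.79 [ 539.9 -374.9   35. ]
orange_block [266. 152.  42.  65.] 0.67 [ 540.5 -274.4   35. ]
grey_block [225.  58.  42.  54.] 0.59 [ 497.3 -166.3   35. ]
[[ 270  243   33   58 1590]]
```

View pics/c_w1.png

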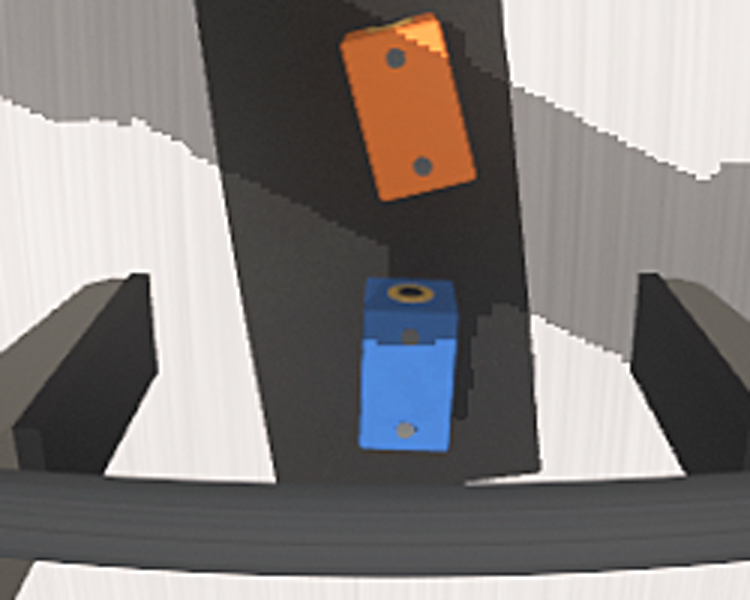

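The blue block's top face has its crop corners at (362,309), (457,311), (448,450) and (360,447). I'll convert these at z = 43.

Run:
```python
from h import *
P=np.array([atz("wrist",150+u/3,150+v/3,43) for u,v in[(362,309),(457,311),(448,450),(360,447)]])[:,:2]
print(P,P.mean(0)); d=P[0]+P[1]-P[2]-P[3]; print("len",np.linalg.norm(d)/2,"w",np.linalg.norm(P[1]-P[0]),"yaw deg",np.degrees(np.arctan2(-d[0],d[1])))
for z in(43,): print([atz("wrist",150+u/3,150+v/3,43) for u,v in[(409,336),(405,430)]])
```

```text
[[ 522.6 -351.6]
 [ 558.3 -352.4]
 [ 556.2 -412.1]
 [ 521.2 -410.7]] [ 539.575 -381.7  ]
len 59.42577302820722 w 35.708962460424345 yaw deg -1.6875188482579968
[array([ 540.3, -362.5,   43. ]), array([ 539. , -402.9,   43. ])]
```

Request:
servo_tool --pt "0.006 -0.058 0 -1.7" --pt "0 -0.04 -0.04 0" --pt "0 0 -0.05 0" --pt "0 0 -0.03 0" --pt "0 0 0 0"

```text
t: 3.58
position: [537.7, -386.0, 91.9]
orientation: [0.718, 0.696, -0.001, -0.003]
force: [-0.6, -0.3, -0.1]
grip_width: 1.0
```

Request:
servo_tool --pt "0 0 -0.035 0" --pt "0 0 -0.027 0" --pt "0 0 -0.01 0" --pt "0 0 0 0" --pt "0 0 0 0"

```text
t: 4.2
position: [540.5, -387.8, 24.4]
orientation: [0.718, 0.697, 0.0, 0.001]
force: [-0.6, -0.1, 0.3]
grip_width: 0.997
```

Request:
servo_tool --pt "0 0 0 0" --pt "0 0 0 0" --pt "0 0 0 0" --pt "0 0 0 0" --pt "0 0 0 0" --claw 0.02 --grip_force 25

```text
t: 4.82
position: [539.4, -387.0, 22.5]
orientation: [0.718, 0.697, -0.0, -0.0]
force: [0.8, 0.4, -0.3]
grip_width: 0.478
```

Request:
servo_tool --pt "0 0 0 0" --pt "0 0 0 0" --pt "0 0 0 0" --pt "0 0 0.02 0" --pt "0 0 0.04 0"

```text
t: 5.45
position: [538.3, -386.3, 82.4]
orientation: [0.718, 0.697, -0.0, -0.002]
force: [0.3, -0.3, -1.6]
grip_width: 0.388
```

Request:
servo_tool --pt "0 0 0.05 0" --pt "0 0 0.05 0" --pt "0 0.02 0.03 0" --pt "0 0.05 0 0" --pt "0 0.05 0 0"

```text
t: 6.08
position: [539.5, -266.0, 214.5]
orientation: [0.718, 0.696, 0.001, 0.001]
force: [1.2, -0.1, -2.1]
grip_width: 0.388
```

Request:
servo_tool --pt "0 0.05 0 0" --pt "0 0.05 0 0" --pt "0 0.05 0 0" --pt "0 0.05 0 0" --pt "0 0.05 0 0"

```text
t: 6.7
position: [539.4, -15.5, 214.1]
orientation: [0.718, 0.696, 0.001, 0.001]
force: [1.3, -0.6, -2.1]
grip_width: 0.387
```

Request:
servo_tool --pt "0 0 0 0" --pt "0 0 0 0" --pt "0 0 0 0" --pt "0 0 0 0" --pt "0 0 0 0"

```text
t: 7.32
position: [539.4, -17.8, 212.6]
orientation: [0.718, 0.696, -0.0, 0.0]
force: [-0.4, 0.6, -1.1]
grip_width: 0.393
```

Run:
```python
from h import *
C=cam("wrist"); im=snap("wrist","w2"); o=arm.get_obs(); print(o["position"],o["orientation"],o["force"])
for t in("fixture","end_stop","side_stop","pad","lever_pivot"):
    for x in arm.recognise(t,"wrist")[:2]: print(t,np.round(x["box"]),round(x["conf"],2))
x,y=150,0
cv2.imwrite("pics/c_w2.png",cv2.resize(cv2.imread("pics/w2.png")[0:260,150:430],None,fx=2.3,fy=2.3,interpolation=cv2.INTER_CUBIC))
```

```text
[539.39737389 -17.57474094 212.53921946] [ 7.17860871e-01  6.96186589e-01 -6.55200633e-05 -1.24298119e-05] [-0.78084266  0.80658204 -2.17039731]
fixture [217.   0. 138. 166.] 0.73
end_stop [220.   0. 133. 169.] 0.94
side_stop [216.   0. 136. 166.] 0.65
side_stop [266. 346.  33.  30.] 0.57
lever_pivot [216.   0. 136. 164.] 0.83
```

View pics/c_w2.png

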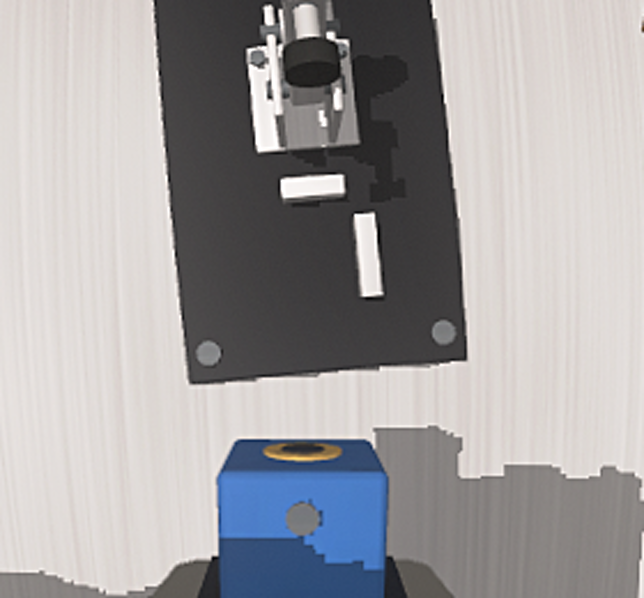

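The crop shows the plate corners at (189,383) and (466,359). The end stop's front top edge runs (283,197)–(345,191), and the side stop's inner top edge runs (354,214)–(361,297).

Run:
```python
from h import *
f=lambda u,v,z: atz("wrist",150+u/2.3,v/2.3,z)
for n,u,v,z in[("pl L",189,383,15),("pl R",466,359,15),("plate left far",158,30,15),("right far",434,20,15),("end L",283,197,29),("end R",345,191,29),("endback L",281,179,29),("side far",354,214,29),("side near",361,297,29),("side far R",375,211,29),("side near R",383,295,29),("held TL",236,440,0),("pad",312,60,0)]:
    print(n,f(u,v,z))
# block in hand: top face near edge corners at top z (underside=TCP-20 -> top = TCP+20)
z=212.5+20
print(f(219,478,z),f(387,478,z),f(302,518,z))
```

```text
pl L [485.3  16.4  15. ]
pl R [623.4  25.   15. ]
plate left far [474.6 199.8  15. ]
right far [613.  201.1  15. ]
end L [535.1 104.6  29. ]
end R [564.1 106.8  29. ]
endback L [534.4 113.3  29. ]
side far [568.   95.6  29. ]
side near [570.2  56.   29. ]
side far R [577.9  97.   29. ]
side near R [580.6  56.8  29. ]
held TL [506.1 -15.8   0. ]
pad [551.4 183.    0. ]
[524.1  17.3 232.5] [559.   16.3 232.5] [541.1   8.2 232.5]
```

Request:
servo_tool --pt "0.0074 0.045 0 5.1" --pt "0 0.037 0 0" --pt "0 0 -0.04 0" --pt "0 0 -0.04 0" --pt "0 0 -0.03 0"

```text
t: 8.25
position: [546.3, 65.0, 101.0]
orientation: [0.686, 0.728, -0.0, -0.0]
force: [-0.2, 0.1, -1.9]
grip_width: 0.389
```

Request:
servo_tool --pt "0 0 -0.03 0" --pt "0 0 -0.02 0" --pt "0 0 -0.01 0" --pt "0 0 0 0" --pt "0 0 0 0"

```text
t: 8.88
position: [547.6, 65.1, 43.4]
orientation: [0.686, 0.728, 0.001, 0.001]
force: [0.6, -0.1, -1.3]
grip_width: 0.388
```

Run:
```python
from h import *
im=snap("wrist","w3"); o=arm.get_obs(); print(o["position"],o["orientation"],o["force"])
cv2.imwrite("pics/c_w3.png",cv2.resize(cv2.imread("pics/w3.png")[60:340,150:410],None,fx=2.1,fy=2.1,interpolation=cv2.INTER_CUBIC))
```

```text
[547.61473727  65.03515978  43.56677559] [6.85863674e-01 7.27729458e-01 7.09528369e-04 5.95246680e-04] [-0.25228497  0.34761271 -0.75136931]
```

View pics/c_w3.png

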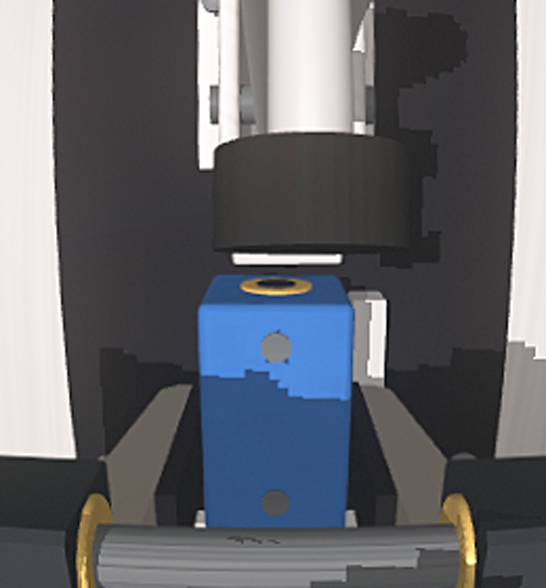

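The held block sits about 5 mm short of both stops, square, just above the plate. Lowering.

Request:
servo_tool --pt "0 0 -0.004 0" --pt "0 0 -0.003 0" --pt "0 0 -0.001 0" --pt "0 0 -0.001 0" --pt "0 0 0 0"

```text
t: 9.55
position: [546.6, 64.9, 34.4]
orientation: [0.686, 0.728, -0.0, -0.0]
force: [-3.6, 0.0, 7.4]
grip_width: 0.389
```

Request:
servo_tool --pt "0 0 -0.0005 0" --pt "0 0 -0.0005 0" --pt "0 0 0 0" --pt "0 0 0 0" --pt "0 0 0 0"

```text
t: 10.18
position: [546.7, 64.9, 34.4]
orientation: [0.686, 0.728, -0.0, -0.0]
force: [-6.2, -1.1, 15.6]
grip_width: 0.388
```

Request:
servo_tool --pt "0 0 0.0008 0" --pt "0.001 0.0001 0 0" --pt "0.001 0 0 0" --pt "0.001 0.0001 0 0" --pt "0 0 0 0"

```text
t: 10.8
position: [546.8, 64.9, 34.5]
orientation: [0.686, 0.728, -0.003, -0.002]
force: [-11.1, -0.6, 17.8]
grip_width: 0.387
```

Request:
servo_tool --pt "0.0005 0 0 0" --pt "0.0005 0 0 0" --pt "0.0005 0 0 0" --pt "0 0 0 0" --pt "0 0 0 0"

```text
t: 11.42
position: [546.9, 64.8, 34.5]
orientation: [0.686, 0.728, -0.004, -0.003]
force: [-14.6, -1.5, 21.2]
grip_width: 0.389
```

Request:
servo_tool --pt "0 0 0.001 0" --pt "0 0 0.001 0" --pt "0 0 0 0" --pt "0 0 0 0" --pt "0 0 0 0"

```text
t: 12.05
position: [550.9, 65.1, 35.1]
orientation: [0.686, 0.728, -0.0, -0.0]
force: [-2.4, -0.1, -2.4]
grip_width: 0.387
```

Run:
```python
from h import *
C=cam("wrist"); im=snap("wrist","w4"); o=arm.get_obs(); print(o["position"],o["force"],o["moment"])
bgr=cv2.imread("pics/w4.png")
cv2.imwrite("pics/c_w4.png",cv2.resize(bgr[150:330,220:360],None,fx=4,fy=3.3,interpolation=cv2.INTER_CUBIC))
```

```text
[550.89108527  65.12362322  35.12272317] [-2.76427197  0.24128125 -1.77357511] [0.03867828 0.65168158 0.02667832]
```

View pics/c_w4.png

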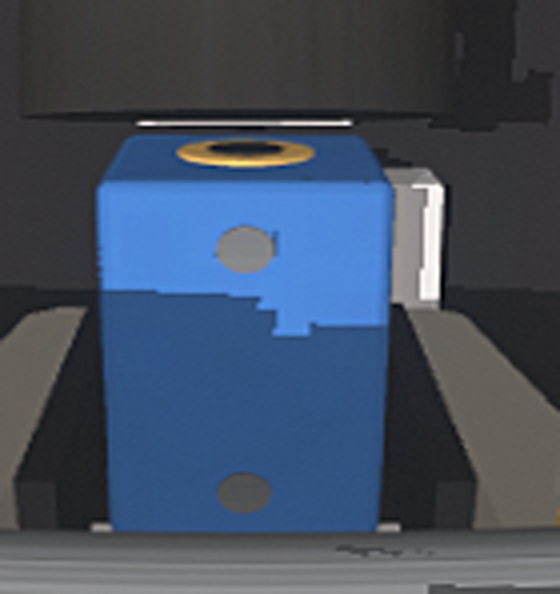

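It was friction. Lifted slightly, the block moved to x = 550.9 and is now beside the side stop. Continue +x lightly, then +y.

Request:
servo_tool --pt "0.001 0 0 0" --pt "0.0005 0.001 0 0" --pt "0 0.001 0 0" --pt "0 0.001 0 0" --pt "0 0 0 0"

```text
t: 12.72
position: [550.8, 66.3, 34.6]
orientation: [0.686, 0.727, -0.002, -0.001]
force: [-5.2, -2.8, -0.6]
grip_width: 0.387
```

Request:
servo_tool --pt "0 0.001 0 0" --pt "0 0.001 0 0" --pt "0 0.001 0 0" --pt "0 0 0 0" --pt "0 0 0 0"

```text
t: 13.35
position: [550.7, 68.6, 34.7]
orientation: [0.686, 0.727, -0.003, -0.001]
force: [-6.1, -4.1, 0.8]
grip_width: 0.392
```

Request:
servo_tool --pt "0 0.001 0 0" --pt "0 0.001 0 0" --pt "0 0.001 0 0" --pt "0 0 0 0" --pt "0 0 0 0"

```text
t: 13.98
position: [550.7, 68.9, 34.8]
orientation: [0.687, 0.727, -0.004, 0.0]
force: [-6.1, -10.4, 3.9]
grip_width: 0.388
```

Request:
servo_tool --pt "0 0.001 0 0" --pt "0 0.001 0 0" --pt "0 0.0005 0 0" --pt "0 0 0 0" --pt "0 0 0 0"

```text
t: 14.6
position: [550.7, 69.0, 34.9]
orientation: [0.687, 0.726, -0.005, 0.001]
force: [-6.3, -14.9, 5.4]
grip_width: 0.394
```

Request:
servo_tool --pt "-0.001 -0.002 0 0" --pt "0 -0.0015 -0.0005 0" --pt "0 0 -0.0005 0" --pt "0 0 0 0" --pt "0 0 0 0"

```text
t: 15.22
position: [550.7, 68.8, 34.6]
orientation: [0.687, 0.727, -0.003, 0.001]
force: [-6.4, -8.0, 7.4]
grip_width: 0.388
```

Request:
servo_tool --pt "0 0 0 0" --pt "0 0 0 0" --pt "0 0 0 0" --pt "0 0 0 0" --pt "0 0 0 0" --claw 0.06

```text
t: 15.85
position: [551.9, 73.3, 34.4]
orientation: [0.686, 0.728, 0.0, 0.0]
force: [-0.5, 0.0, -0.3]
grip_width: 0.653
```

Run:
```python
from h import *
C=cam("wrist"); im=snap("wrist","w5"); o=arm.get_obs(); print(o["position"],o["force"],o["grip_width"])
bgr=cv2.imread("pics/w5.png")
cv2.imwrite("pics/c_w5.png",cv2.resize(bgr[150:330,220:360],None,fx=4,fy=3.3,interpolation=cv2.INTER_CUBIC))
```

```text
[551.88168611  73.31703764  34.38636694] [ 0.25547847 -0.01233265 -0.11176897] 0.6521429021209845
```

View pics/c_w5.png

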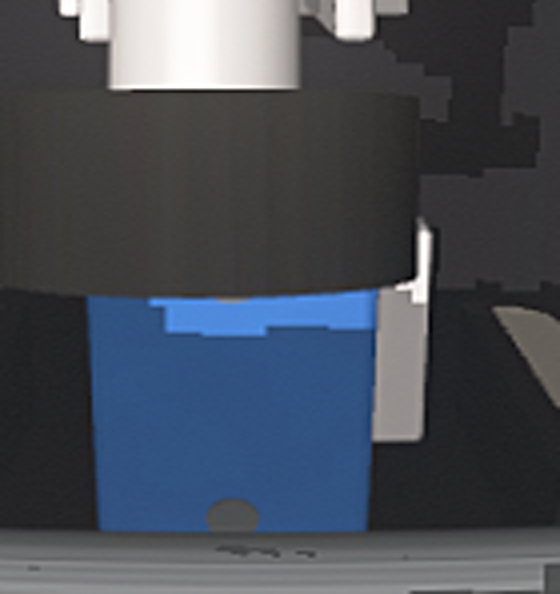

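Request:
servo_tool --pt "0 -0.004 0 0" --pt "0 -0.002 0.02 0" --pt "0 0 0.04 0" --pt "0 -0.02 0.05 0" --pt "0 -0.04 0.05 0"

```text
t: 16.52
position: [551.7, 8.8, 194.7]
orientation: [0.685, 0.729, 0.0, -0.0]
force: [0.1, -0.4, -1.1]
grip_width: 0.654
```

Request:
servo_tool --pt "0 -0.01 0.02 0" --pt "0 0 0 0" --pt "0 0 0 0" --pt "0 0 0 0" --pt "0 0 0 0"

```text
t: 17.15
position: [551.3, -1.3, 212.1]
orientation: [0.685, 0.728, -0.001, -0.001]
force: [1.0, 0.4, -0.6]
grip_width: 0.651
```

Run:
```python
from h import *
C=cam("wrist"); im=snap("wrist","w6"); o=arm.get_obs(); print(o["position"],o["force"])
bgr=cv2.imread("pics/w6.png"); snap("side","s6"); snap("scene","sc6")
a=cv2.resize(bgr[60:230,210:350],None,fx=3.4,fy=3.4,interpolation=cv2.INTER_CUBIC)
b=cv2.resize(cv2.imread("pics/s6.png")[200:330,225:310],None,fx=3.4,fy=3.4,interpolation=cv2.INTER_CUBIC)
b=cv2.copyMakeBorder(b,0,a.shape[0]-b.shape[0],0,0,cv2.BORDER_CONSTANT)
cv2.imwrite("pics/c_w6.png",np.hstack([a,b])); print(a.shape,b.shape)
```

```text
[551.45241867  -1.3403302  212.32569172] [0.21300081 0.25150472 0.07617684]
(578, 476, 3) (578, 289, 3)
```

View pics/c_w6.png

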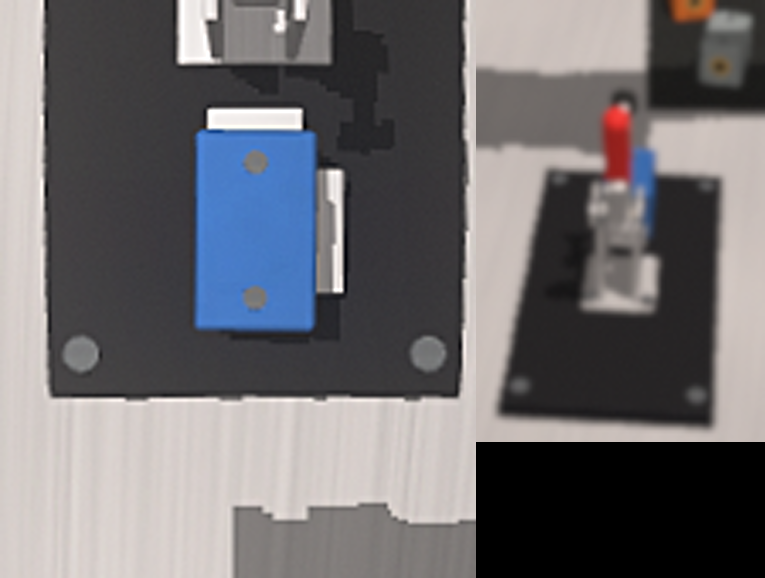

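Run:
```python
from h import *
f=lambda u,v,z: atz("wrist",210+u/3.4,60+v/3.4,z)[:2]
P=np.array([f(*p,55) for p in[(196,131),(316,131),(314,329),(196,329)]]); c=P.mean(0); print(P,c)
d=P[0]+P[1]-P[2]-P[3]; print("blk yaw",np.degrees(np.arctan2(-d[0],d[1])),np.linalg.norm(d)/2,np.linalg.norm(P[1]-P[0]))
pl=[f(50,397,15),f(460,397,15)]; print("plate",pl,np.degrees(np.arctan2(*(pl[1]-pl[0])[::-1])))
sb=np.array([f(344,170,29),f(344,293,29)]); eb=np.array([f(207,108,29),f(303,108,29)]); print(sb,eb)
y=np.radians(3.4); ex=np.array([np.cos(y),np.sin(y)]); ey=np.array([-ex[1],ex[0]])
print("nest err x",c@ex-(sb.mean(0)@ex-28),"y",c@ey-(eb.mean(0)@ey-40), "plate mid x", np.mean(pl,0)@ex-c@ex)
# lever in side: red pixels centroid, principal line
for n in("side","scene"):
    im=cv2.imread("pics/"+{"side":"s6","scene":"sc6"}[n]+".png"); h=cv2.cvtColor(im,cv2.COLOR_BGR2HSV)
    m=cv2.inRange(h,(0,150,90),(6,255,255))|cv2.inRange(h,(174,150,90),(180,255,255)); k,l,s,cc=cv2.connectedComponentsWithStats(m)
    for i in range(1,k):
        if s[i,4]>25: print(n,s[i],cc[i].round(1))
o=c+72*ey; print("origin",o)
for a in(41,52,66,80):
  for n in("side","scene"):
    print(a,n,[proj(n,[*(o+ey*(12+r*np.cos(np.radians(a)))),80+r*np.sin(np.radians(a))]).round(1).tolist() for r in(50,105)])
```

```text
[[532.7 101.9]
 [567.7 104.1]
 [571.   45.1]
 [536.1  43. ]] [551.875  73.525]
blk yaw 3.252496060839326 59.04510987372282 35.069074695520555
plate [array([486.3,  14.6]), array([625. ,  23.1])] 3.5068912143671156
[[578.9  95.1]
 [581.6  55.7]] [[534.5 112.3]
 [564.7 114.2]]
nest err x -0.4362545677918206 y 0.21000083584311824 plate mid x 0.5257793751464988
side [263 231   7  21 130] [266.1 241.5]
side [358 334  12  43 445] [363.1 354.6]
scene [320 168  23  12 128] [330.8 173.5]
scene [329 184   8  19  71] [332.7 193. ]
origin [547.6049411  145.39826761]
41 side [[265.3, 259.9], [263.6, 258.1]]
41 scene [[334.0, 202.6], [344.9, 189.2]]
52 side [[265.6, 255.7], [264.2, 248.7]]
52 scene [[332.4, 202.0], [341.6, 187.7]]
66 side [[266.0, 250.7], [265.1, 237.8]]
66 scene [[329.9, 201.8], [336.4, 187.2]]
80 side [[266.4, 246.4], [266.1, 228.7]]
80 scene [[327.1, 202.4], [330.3, 188.3]]
```

Run:
```python
from h import *
y=np.radians(3.4); ex=np.array([np.cos(y),np.sin(y),0]); ey=np.array([-ex[1],ex[0],0])
O=np.array([547.3,145.4,0])
im=cv2.imread("pics/sc6.png"); h=cv2.cvtColor(im,cv2.COLOR_BGR2HSV)
m=cv2.inRange(h,(0,120,60),(8,255,255))|cv2.inRange(h,(172,120,60),(180,255,255)); m[:,:325]=0;m[:, 340:]=0;m[:182]=0;m[206:]=0
p=np.argwhere(m)[:,::-1].astype(float); c=p.mean(0); w=np.linalg.svd(p-c)[2][0]; t=(p-c)@w; print(len(p),c,w,t.min(),t.max())
def pl(u,v):
    o,d=ray("scene",u,v); s=((O-o)@ex)/(d@ex); q=o+s*d-O; return np.array([q@ey,q[2]])
e=[pl(*(c+w*k)) for k in(t.min()-.5,0,t.max()+.5)]; print(np.round(e,1)); dd=e[0]-e[2]; print(np.degrees(np.arctan2(dd[1],dd[0])),np.linalg.norm(dd))
from scipy.optimize import least_squares
side=np.array([266.1,241.5])
C1,C2=cam("scene"),cam("side")
def res(x):
    a,py=x[0],x[1]; P=lambda r:O+ey*(py+r*np.cos(a))+np.array([0,0,80+r*np.sin(a)])
    return np.r_[proj("scene",P(77.5),C1)-c, (proj("side",P(77.5),C2)-side),[(py-12)/15]]
r=least_squares(res,[1.15,12]); print(np.degrees(r.x[0]),r.x[1],r.fun)
for py in(0,12,25):
  q=least_squares(lambda a:res([a[0],py]),[1.1]); print(py,np.degrees(q.x),q.fun.round(1))
cv2.imwrite("pics/c_sc6.png",cv2.resize(im[165:270,270:375],None,fx=5.5,fy=5.5,interpolation=cv2.INTER_CUBIC))
```

```text
86 [332.88372093 192.93023256] [-0.29376617  0.95587731] -9.451664068874647 9.516724584310262
[[ 51.4 192.6]
 [ 42.2 158. ]
 [ 32.8 122.2]]
75.22967138965528 72.85897481742339
78.38841958354797 25.48023747282609 [-0.3286057   0.65174205 -0.3243411   0.35011151  0.8986825 ]
0 [63.41774741] [-2.   3.  -0.1  1.2 -0.8]
12 [70.07815629] [-1.1  1.7 -0.2  0.8  0. ]
25 [78.07603251] [-0.3  0.7 -0.3  0.4  0.9]
```

View pics/c_sc6.png

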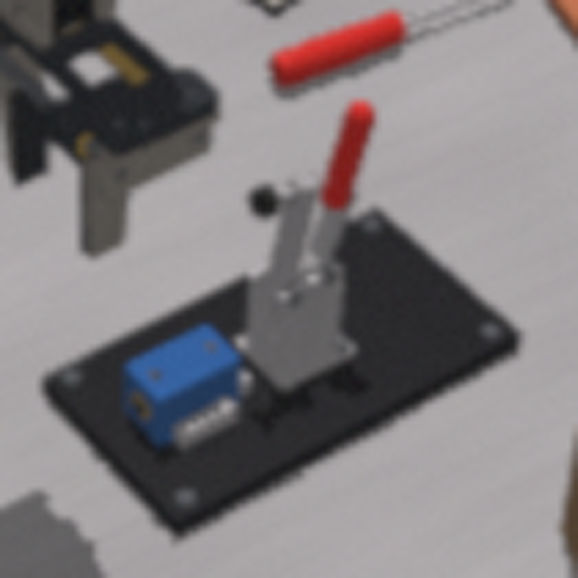

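The scene crop shows the block seated against both stops, the arm and pad upright, and the lever at roughly 75–78° (grip (335,205)–(360,105) in the crop). The block measures within 0.5 mm of flush. Next I close the fingers and go to the −y side of the lever.

Request:
servo_tool --pt "-0.001 0.03 0 0" --pt "-0.001 0.035 0 0" --pt "-0.001 0.035 0 0" --pt "-0.001 0.035 0 0" --pt "-0.001 0.025 0 0" --claw 0 --grip_force 20

```text
t: 17.92
position: [546.5, 160.0, 213.1]
orientation: [0.685, 0.728, 0.0, -0.0]
force: [-0.3, -0.6, -0.1]
grip_width: 0.135
```

Request:
servo_tool --pt "0 0 -0.015 0" --pt "0 0 -0.015 0" --pt "0 0 -0.009 0" --pt "0 0 0 0" --pt "0 0 0 0"

```text
t: 18.55
position: [547.2, 157.7, 174.4]
orientation: [0.686, 0.727, 0.0, 0.0]
force: [-0.8, 0.1, 0.0]
grip_width: 0.005
```

Request:
servo_tool --pt "0 0.004 0 0" --pt "0 0.004 -0.001 0" --pt "0 0.004 -0.001 0" --pt "0 0.004 -0.001 0" --pt "0 0 0 0"

```text
t: 19.18
position: [546.7, 174.5, 171.1]
orientation: [0.686, 0.728, -0.0, -0.0]
force: [-0.6, -0.7, 0.7]
grip_width: 0.003
```

Request:
servo_tool --pt "0 0.005 -0.002 0" --pt "-0.001 0.005 -0.003 0" --pt "0 0.005 -0.003 0" --pt "0 0 0 0" --pt "0 0 0 0"

```text
t: 19.8
position: [545.5, 189.3, 162.9]
orientation: [0.686, 0.728, -0.0, -0.0]
force: [0.1, 0.4, -0.1]
grip_width: 0.006
```

Request:
servo_tool --pt "0 0.005 -0.002 0" --pt "-0.001 0.005 -0.003 0" --pt "0 0.005 -0.003 0" --pt "0 0 0 0" --pt "0 0 0 0"

```text
t: 20.42
position: [544.6, 204.4, 155.0]
orientation: [0.686, 0.728, -0.0, -0.0]
force: [-0.0, 0.4, 0.7]
grip_width: 0.004
```

```bash
cat > red.py <<'E'
from h import *
import sys
for n,(x0,y0,x1,y1) in{"side":(225,200,310,320),"scene":(310,150,400,260)}.items():
    snap(n,n+sys.argv[1]); im=cv2.imread(f"pics/{n}{sys.argv[1]}.png"); h=cv2.cvtColor(im,cv2.COLOR_BGR2HSV)
    m=cv2.inRange(h,(0,150,70),(6,255,255))|cv2.inRange(h,(174,150,70),(180,255,255)); k,l,s,cc=cv2.connectedComponentsWithStats(m)
    for i in range(1,k):
        if s[i,4]>8 and x0<cc[i][0]<x1 and y0<cc[i][1]<y1: print(n,s[i],cc[i].round(1))
o=arm.get_obs(); print(o["position"].round(1),o["force"].round(2))
y=np.radians(3.4); ey=np.array([-np.sin(y),np.cos(y)]); O=np.array([547.3,145.4])
for a in(80,65,50,35,20,10,0):
    print(a,[proj(n,[*(O+ey*(23+77*np.cos(np.radians(a)))),80+77*np.sin(np.radians(a))]).round(1).tolist() for n in("side","scene")])
E
python3 red.py 7
python3 -c "
import cv2,numpy as np
a=cv2.resize(cv2.imread('pics/side7.png')[170:330,215:315],None,fx=3.5,fy=3.5);b=cv2.resize(cv2.imread('pics/scene7.png')[140:260,270:390],None,fx=3.5,fy=3.5)
b=cv2.copyMakeBorder(b,0,a.shape[0]-b.shape[0],0,0,0);cv2.imwrite('pics/c7.png',np.hstack([a,b]))"
```

```text
side [260 247   9  15  89] [264.5 254.2]
scene [320 171  13   9  73] [326.  175.1]
scene [343 184   3   7  13] [344.  186.6]
scene [333 193   9   9  35] [336.6 197.3]
[544.7 204.1 155.1] [-0.47 -0.2   0.33]
80 [[266.0, 240.7], [331.4, 194.2]]
65 [[265.2, 247.9], [336.1, 193.3]]
50 [[264.5, 256.6], [340.0, 193.7]]
35 [[264.0, 265.9], [343.0, 195.5]]
20 [[263.6, 275.1], [344.9, 198.5]]
10 [[263.5, 280.9], [345.4, 201.0]]
0 [[263.4, 286.0], [345.4, 203.8]]
```

View pics/c7.png

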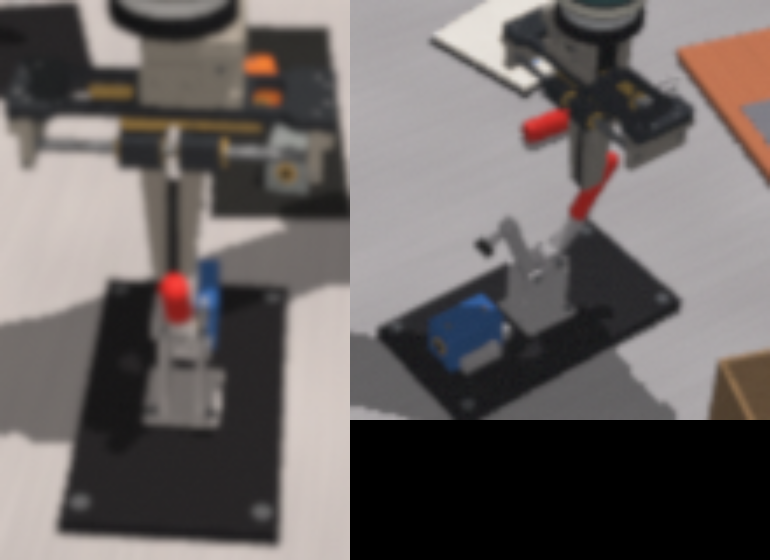

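The lever is following (about 54°) and the arm and pad are swinging over. Continue along the arc.

Request:
servo_tool --pt "0 0.005 -0.003 0" --pt "-0.001 0.005 -0.004 0" --pt "0 0.005 -0.004 0" --pt "0 0 0 0" --pt "0 0 0 0"

```text
t: 21.15
position: [543.5, 219.7, 144.0]
orientation: [0.686, 0.728, -0.0, -0.0]
force: [0.7, -0.3, -0.2]
grip_width: 0.004
```

Request:
servo_tool --pt "0 0.004 -0.004 0" --pt "-0.001 0.004 -0.004 0" --pt "0 0.003 -0.004 0" --pt "0 0 0 0" --pt "0 0 0 0"

```text
t: 21.78
position: [542.5, 230.5, 132.0]
orientation: [0.686, 0.728, -0.0, -0.0]
force: [0.2, 0.7, 0.6]
grip_width: 0.006
```

Request:
servo_tool --pt "0 0.002 -0.002 0" --pt "0 0.001 -0.002 0" --pt "0 0.001 -0.002 0" --pt "0 0 0 0" --pt "0 0 0 0"

```text
t: 22.4
position: [542.7, 234.2, 126.3]
orientation: [0.686, 0.728, -0.0, -0.0]
force: [-1.8, -1.5, 4.0]
grip_width: 0.009
```

Request:
servo_tool --pt "0 0.001 -0.002 0" --pt "0 0.001 -0.002 0" --pt "0 0.001 -0.002 0" --pt "0 0 0 0" --pt "0 0 0 0"

```text
t: 23.02
position: [542.6, 237.3, 120.7]
orientation: [0.686, 0.728, -0.0, -0.0]
force: [-2.5, -1.7, 6.8]
grip_width: 0.005
```

Request:
servo_tool --pt "0 0.001 -0.002 0" --pt "0 0.001 -0.002 0" --pt "0 0.001 -0.002 0" --pt "0 0 0 0" --pt "0 0 0 0"

```text
t: 23.65
position: [542.4, 240.4, 114.5]
orientation: [0.686, 0.728, -0.0, -0.0]
force: [-2.5, -1.5, 6.2]
grip_width: 0.005
```

Request:
servo_tool --pt "0 0.001 -0.002 0" --pt "0 0 -0.002 0" --pt "0 0 0 0" --pt "0 0 0 0" --pt "0 0 0 0"

```text
t: 24.28
position: [542.9, 241.5, 110.2]
orientation: [0.686, 0.728, 0.0, -0.0]
force: [-1.6, 0.4, 3.0]
grip_width: 0.005
```

Request:
servo_tool --pt "0 0 -0.001 0" --pt "0 0 -0.001 0" --pt "0 0 0 0" --pt "0 0 0 0" --pt "0 0 0 0"

```text
t: 24.9
position: [543.2, 241.0, 108.2]
orientation: [0.686, 0.728, 0.0, 0.0]
force: [0.2, 1.2, 2.6]
grip_width: 0.005
```

Request:
servo_tool --pt "0 0 -0.001 0" --pt "0 0 -0.001 0" --pt "0 0 0 0" --pt "0 0 0 0" --pt "0 0 0 0"

```text
t: 25.52
position: [542.7, 240.7, 105.9]
orientation: [0.686, 0.728, -0.0, 0.0]
force: [1.0, -0.3, -0.4]
grip_width: 0.002
```

Request:
servo_tool --pt "0 0 -0.001 0" --pt "0 0 -0.001 0" --pt "0 0 0 0" --pt "0 0 0 0" --pt "0 0 0 0"

```text
t: 26.15
position: [542.7, 241.1, 104.1]
orientation: [0.686, 0.728, -0.0, -0.0]
force: [-0.3, 0.7, 0.5]
grip_width: 0.007
```

Force has gone to zero, so it has snapped over. I'll press a little further to check for the stop.

Request:
servo_tool --pt "0 0 -0.001 0" --pt "0 0 -0.001 0" --pt "0 0 -0.001 0" --pt "0 0 0 0" --pt "0 0 0 0"

```text
t: 26.78
position: [542.9, 241.2, 101.4]
orientation: [0.686, 0.728, 0.0, 0.0]
force: [-0.5, 0.2, 3.3]
grip_width: 0.011
```

Request:
servo_tool --pt "0 0 -0.001 0" --pt "0 0 -0.001 0" --pt "0 0 -0.001 0" --pt "0 0 0 0" --pt "0 0 0 0"

```text
t: 27.4
position: [543.2, 241.3, 100.5]
orientation: [0.686, 0.728, 0.0, 0.0]
force: [-5.4, -2.8, 17.1]
grip_width: 0.004
```

On the end stop (17 N, stiff). Retreat straight up and look.

Request:
servo_tool --pt "0 0 0.005 0" --pt "0 0 0.02 0" --pt "0 0 0.04 0" --pt "0 0 0.05 0" --pt "0 0 0.02 0"

```text
t: 28.02
position: [544.0, 241.7, 236.0]
orientation: [0.686, 0.728, 0.002, 0.001]
force: [0.4, 1.1, -1.1]
grip_width: 0.003
```

Request:
servo_tool --pt "0 -0.06 0 0" --pt "0 -0.06 0 0" --pt "0 -0.06 0 0" --pt "0 -0.06 0 0" --pt "0 0 0 0"

```text
t: 28.65
position: [542.6, -5.0, 232.9]
orientation: [0.689, 0.724, -0.001, 0.001]
force: [0.1, 0.6, -0.5]
grip_width: 0.006
```

Request:
servo_tool --pt "0 0 0 0" --pt "0 0 0 0" --pt "0 0 0 0" --pt "0 0 0 0" --pt "0 0 0 0"

```text
t: 29.28
position: [542.8, 1.5, 233.2]
orientation: [0.686, 0.728, 0.0, 0.0]
force: [0.8, 0.3, 0.2]
grip_width: 0.008
```

```bash
python3 red.py 9
python3 - <<'E'
from h import *
snap("wrist","w9"); print(cam("wrist"))
a=cv2.resize(cv2.imread("pics/w9.png")[0:230,190:370],None,fx=2.4,fy=2.4,interpolation=cv2.INTER_CUBIC)
b=cv2.resize(cv2.imread("pics/scene9.png")[165:270,275:380],None,fx=3.4,fy=3.4,interpolation=cv2.INTER_CUBIC)
b=cv2.copyMakeBorder(b,0,a.shape[0]-b.shape[0],0,0,0);cv2.imwrite("pics/c9.png",np.hstack([a,b]))
E
```

```text
side [259 273  10  22 158] [263.7 283.4]
scene [320 168  23  12 128] [330.8 173.5]
scene [337 195  17  12  75] [345.3 200.4]
[542.8   1.2 233.2] [-0.34 -0.34 -0.48]
80 [[266.0, 240.7], [331.4, 194.2]]
65 [[265.2, 247.9], [336.1, 193.3]]
50 [[264.5, 256.6], [340.0, 193.7]]
35 [[264.0, 265.9], [343.0, 195.5]]
20 [[263.6, 275.1], [344.9, 198.5]]
10 [[263.5, 280.9], [345.4, 201.0]]
0 [[263.4, 286.0], [345.4, 203.8]]
(array([[325.1922621 ,   0.        , 280.9409806 ],
       [  0.        , 325.1922621 , 214.24445422],
       [  0.        ,   0.        ,   1.        ]]), array([539.59052757,  69.81559905, 403.5684014 ]), array([[ 9.98202324e-01,  5.82681711e-02,  1.40335406e-02],
       [ 5.99304315e-02, -9.67731015e-01, -2.44755033e-01],
       [-6.80735654e-04,  2.45156079e-01, -9.69483385e-01]]))
```

View pics/c9.png

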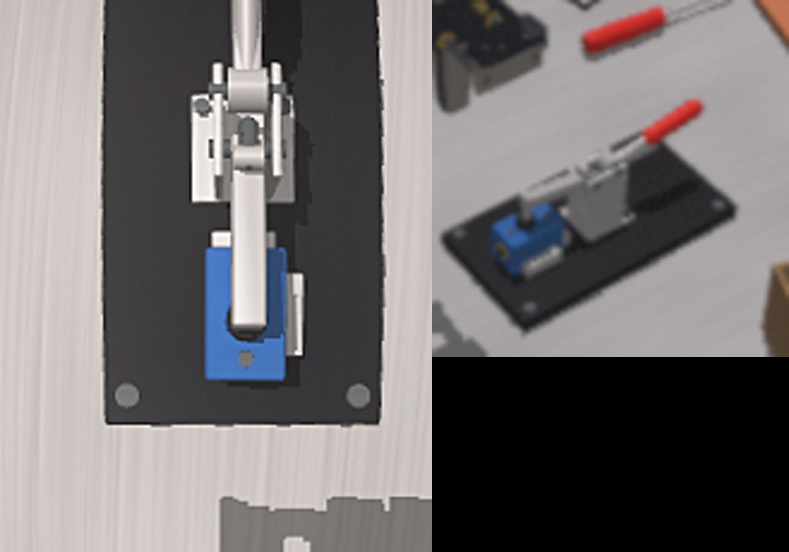

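The lever rests near level (about 8–10°) with the arm clear. The pad stands on the block and the block is still against both stops. Handing in.

```bash
python3 -c "
from plant import arm
print(arm.hand_in())"
```

```text
the job is handed in; nothing more can be done
None
```

The blue block is in the nest against both stops, the clamp lever is over on its end stop, and I've handed the job in; no verdict is reported.

- **Placing the block:** I gripped the blue block on the mat, lowered it onto the fixture plate, and slid it home against the side stop and then the end stop. It dragged on the plate at first until I lifted it about half a millimetre. After release and before clamping, the wrist camera put it 0.4 mm (x) and 0.2 mm (y) from flush, and about 0.2° off square.
- **Closing the clamp:** I pushed the lever over with closed fingers along its arc. Measured resistance peaked at about 7 N and fell to zero past the dead point. A last light press then met the rigid stop at about 17–18 N, which is below the 30 N limit.
- **Final look, arm clear:** The lever stayed down at about 8–10° above level, having started near 77°. The pad stands on the block, and the block still looks flush by eye; I did not re-measure it after clamping. The screwdriver has not moved in the scene image. I did not re-measure the jar or the grey and orange blocks, but nothing touched them that I know of. Pad force and clamp angle have no direct reading, so I judged both from the pictures and the felt stop.

The stops I measured on the approach were 1–2 mm off from where the block actually met them, which is within the camera calibration. Checked against the stops themselves, the block was flush.

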